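# Hold a spring clip gaping round the edge of a recipe card

## Task

Take the spring clip lying on the worktop by its two handles, squeeze it open and lift it, then bring it to the recipe card from the free side and hold it level there, about halfway up, with its open jaws gaping round the card's free upright edge, so that I can slip a note in between. The jaws must reach well past the edge, one on each side, without touching the card; do not pinch or push the card, and leave the other things where they are. Finish while still squeezing and holding the clip in the air: do not let it shut and do not put it down.

Things in the scene. Friction and masses are not known exactly. Their poses are not given: they have to be found in the camera images.
- clip: White plastic spring clip lying on its side, 50 mm high, 105 mm long, 60 g; jaws point away from the robot, up to 35 degrees either way. Origin: underside, on the axis of its upright 12 mm pivot pin. x to the jaws (tips 48 mm ahead), z up, y to the left lever. Starts at one of two places, the garlic at the other
- clip_l (a joint): Left (+y) lever angle, rad: 0 = jaws shut (tips meet), 0.2 = fully squeezed (tips gape 20 mm). Both levers open alike. Squeezing 40 mm behind the pivot takes 4 N to start, 10 N at the stop; more does no harm
- clip_r (a joint): Right (-y) lever angle, rad, 0 to 0.2 alike
- clip_tip_l (a point): Inner side of the left jaw's tip, 25 mm above the clip's underside. The mouth is clear from 6 mm to 45 mm ahead of the pivot axis
- clip_tip_r (a point): Inner side of the right jaw's tip, at mid height (25 mm above the clip's underside)
- card_stand: White rigid card, 115 wide, 110 tall, 4 mm thick, upright in a wooden stand (0.7 kg, loose). Origin: on the worktop, in the card's mid plane. z up; x along the card from free edge (x -60 mm) to post (x 39 to 61). Card z 30 to 140 mm, y -2 to 2. Foot 80 x 90 x 22 mm, x 10 to 90. The free edge faces the robot, up to 32 degrees either way
- card_edge (a point): Middle of the card's free upright edge, 85 mm above the worktop
- garlic: Bystander: garlic bulb, 53 mm, origin under it; lies at one of the two places where the clip may be
- timer: Bystander: round kitchen timer, 64 mm across, 49 mm high, origin under it
- mug: Bystander: plain white mug, 79 mm across, 89 mm high, origin under it
- peeler: Bystander: swivel peeler, 171 mm long, 13 mm high, lying flat, origin under it
- clip_mid (a point): On the clip's pivot axis at mid height, 25 mm above its underside. Handles: flat plates 50 mm high, 6 to 58 mm behind the pivot (-x). Their outer faces at rest splay to the rear: 42 mm apart at 38 mm behind the pivot, 50 mm at the ends; fully squeezed they are parallel, 26 mm apart
Not all that is in view belongs to the job. Leave any purple look-alike of the clip alone.

How it is judged:
By the outcome, as a careful person would: the job done as asked, in the order asked, and still so for the second after the job is handed in, while the arm keeps its last pose, push and grip.
It also fails if it takes over 42 s, if anything falls off the work surface, if the arm or the gripper's body presses on something with over 40 N, if the wrist force passes 120 N, or if a joint passes its speed limit or range.

## Robot

A 7-joint arm with a two-finger parallel gripper is mounted at the origin on a cart in front of the work surface, level with it; the furniture and walls round the work are solid. World frame = base frame: x ahead of the robot, y to its left, z up, the work surface at z = 0. Lengths are in mm, angles in rad, forces in N, time in s.
With the tool pointing down it reaches from about 400 to 900 mm from the base axis. Payload 5.5 kg.
Tool frame: the origin (TCP) lies at the very end of the fingers, on their centre line; the grasp point (between the pads) lies 19 mm behind it; z points along the fingers, y is the direction in which the jaws open and shut (so a half turn about z gives the same grasp; the last joint's range is limited). The gripper opens to 92 mm and grips with 3 to 60 N. Pads are 19 mm wide; open, the fingers measure 130 mm over their backs; the gripper's body (75 mm by 190 mm) begins 47 mm behind the grasp point.
Start: joints at [0.263, 0.501, -0.427, 1.55, 0.221, 1.138, -0.21], TCP at [650, 0.037, 226.729] pointing down, gripper open.
Joint ranges: [-2.88, 2.88], [-0.31, 2.03], [-1.54, 1.56], [0.2, 2.42], [-1.41, 4.55], [0.19, 2.02], [-2.57, 2.57]. Speed limits (rad/s): [2.57, 2.57, 3.14, 3.14, 3.14, 3.14, 3.14].

## Interface

Orientations are given as a rotation vector (axis times angle).
In Python, from rig import telemetry, read_camera, arm, masks_of, tip_of gives the robot as it stands.
- The arm moves only by the shell command python3 -m crank 'ROWS' [FORCE]. ROWS is text: rows parted by semicolons, each of 7 numbers parted by spaces: the opening in per cent of the stroke, from 0 (shut) to 100 (fully open), then the shift along the tool's x, y, z in m, then the turn, a rotation vector about the tool's x, y, z in rad. In form: gripper dx dy dz rx ry rz; .... A call has 1 to 5 rows; each row is the pose to reach, as a shift and turn from the pose commanded when the call began, along the tool's axes at that moment; what a row does not reach only later rows make up. A row lasts 1/10 s, in which the tool goes at most 50 mm and 8.59 degrees, less where a joint would pass 70% of its speed; a pose out of reach is approached as far as the arm can. A call with a gripper value outside its range is refused whole. The fingers move at their own pace and stop on an object; FORCE is the grip in N (left out, the last holds). Time passes only in rows, so rows that repeat a pose let the fingers close. It gives the time, the measured TCP pose, the force and the opening at its end, in the units of the state.
- telemetry.sense(): the state, without advancing time (a new reading comes with each control period).
- read_camera(name): name is "scene" or "side" or "wrist"; returns a dict with "frame" (480x640x3 uint8, red, green, blue), "fx", "fy", "cx", "cy" (pixels), "cam_to_world" (4x4, takes a point from camera to world coordinates); the wrist camera has in their place "tool_from_camera" (4x4, takes a point from camera to tool coordinates, whose origin is the TCP and whose axes are the flange's). Camera axes: x right, y up, looking along -z (the intrinsics and any distortion apply to the point x, -y, -z); pixel columns grow to the right and rows downward; lengths in mm; the calibration is good to about 2 mm. A picture is of the moment at which its call begins: read the wrist's pose just before it. There is no depth.
- arm.close_job(): hands the job in, once; it reports no verdict.
Trained networks look in a picture, given as the dict that the camera call returned (one of the last four; its "shot" number tells which), for a name from the list of things; names that differ only in an ending like _2 or _b are one class to them, and where a whole thing is asked for, a point or a joint stands for the part that bears it (a point fixed in the world has none). Each returns a list of dicts, best first, with "conf" (0 to 1); they miss things now and then, are a little off and sometimes report something else, mostly with a low value. They report only what shows in the picture. A call takes as long as a camera call. They do not tell look-alikes from the thing itself.
- masks_of(picture, thing): "region" (480x640 bool, what is visible of it) and "bbox" ([left, top, right, bottom] in pixels, round what is visible of it).
- tip_of(picture, thing): "position" ([column, row] in pixels: a listed point, or the origin of a listed thing).
The state is a dict: "t": time; "q": joint angles; "dq": joint speeds; "tau": joint torques, N m; "tcp_pos": TCP position; "orientation": TCP orientation; "wrist_force": force on the tool from outside, world axes, zero at the start; "wrist_torque": the same for the moment, N m; "finger_gap": opening from 0.0 (shut) to 1.0 (fully open).
Only numpy, scipy, OpenCV 4.12 (cv2) and the standard library are available. Lean on these libraries where they do the work, as an engineer would, in place of code of your own. Each camera call takes 0.05 s, during which the arm holds its last target.

## Working session

There is one attempt and no reset: what is moved stays moved. The work goes in short steps, Python scripts to look and compute and a shell command to move; the robot and the scene stay as the last step left them, time stands still between calls to the robot, and variables do not carry over. Pictures are saved under pics/ and viewed, and the job is handed in when it is done.

```bash
ls; mkdir -p pics; cat > h.py <<'E'
import numpy as np, cv2
from rig import telemetry, read_camera, arm, masks_of, tip_of
from scipy.spatial.transform import Rotation as R
np.set_printoptions(precision=2,suppress=True)
def save(p,n): cv2.imwrite('pics/'+n,cv2.cvtColor(p['frame'],cv2.COLOR_RGB2BGR))
def c2w(p,s=None):
    if 'cam_to_world' in p: return np.array(p['cam_to_world'])
    T=np.eye(4);T[:3,:3]=R.from_rotvec(s['orientation']).as_matrix();T[:3,3]=s['tcp_pos'];return T@np.array(p['tool_from_camera'])
def ray(p,uv,s=None):
    T=c2w(p,s);d=np.array([(uv[0]-p['cx'])/p['fx'],-(uv[1]-p['cy'])/p['fy'],-1]);return T[:3,3],T[:3,:3]@d
def onz(p,uv,z,s=None):
    o,d=ray(p,uv,s);return o+d*(z-o[2])/d[2]
def proj(p,X,s=None):
    T=np.linalg.inv(c2w(p,s));c=T[:3,:3]@np.array(X)+T[:3,3];return np.array([p['cx']-p['fx']*c[0]/c[2],p['cy']+p['fy']*c[1]/c[2]])
E
python3 - <<'E'
from h import *
s=telemetry.sense();print(s)
for n in ['scene','side','wrist']:
    p=read_camera(n);save(p,n+'0.png');print(n,{k:v for k,v in p.items() if k!='frame'})
    for t in ['clip','clip_mid','clip_tip_l','clip_tip_r','card_stand','card_edge','garlic','timer','mug','peeler']:
        print(t,[(round(d['conf'],2),np.round(d['position'],1)) for d in tip_of(p,t)][:3])
E
```

```text
pics
{'t': 0.0, 'q': array([ 0.26,  0.5 , -0.43,  1.55,  0.22,  1.14, -0.21]), 'dq': array([-0.,  0.,  0., -0., -0.,  0.,  0.]), 'tau': array([ -0.  , -56.66,  -5.82, -27.91,  -0.07,   0.03,   0.  ]), 'tcp_pos': array([649.32,  -0.09, 225.68]), 'orientation': array([-2.22, -2.22,  0.  ]), 'wrist_force': array([ 0.15, -0.72, -0.15]), 'wrist_torque': array([-0.  , -0.03, -0.03]), 'finger_gap': 1.0000865776523966}
scene {'fx': 436.54859548454664, 'fy': 436.54859548454664, 'cx': 323.9150804358684, 'cy': 231.52554251919506, 'cam_to_world': array([[   0.84,    0.38,   -0.4 ,  140.74],
       [  -0.55,    0.6 ,   -0.59, -221.73],
       [   0.02,    0.71,    0.7 ,  704.2 ],
       [   0.  ,    0.  ,    0.  ,    1.  ]]), 'shot': 1}
clip [(0.96, array([332.9, 283.4])), (0.7, array([198.8, 282.8]))]
clip_mid [(0.84, array([333.7, 273.5])), (0.68, array([195.1, 271.8])), (0.38, array([441.8, 285.6]))]
clip_tip_l [(0.92, array([219. , 261.8])), (0.71, array([350.9, 264. ])), (0.68, array([216.2, 262.1]))]
clip_tip_r [(0.92, array([219. , 261.8])), (0.71, array([350.9, 264. ])), (0.68, array([216
[... 1164 characters left out ...]
(0.83, array([303.4, 254.6])), (0.18, array([330.4, 317. ]))]
timer [(0.66, array([406.5, 240.9]))]
mug [(0.67, array([201.3, 262.9])), (0.52, array([227.4, 343.1]))]
peeler [(0.56, array([225.1, 343.5]))]
wrist {'fx': 345.07841472972194, 'fy': 345.07841472972194, 'cx': 321.27989517742907, 'cy': 239.99868770575068, 'tool_from_camera': array([[  -0.  ,    0.96,    0.26,   72.53],
       [   1.  ,    0.  ,   -0.  ,   -0.79],
       [  -0.  ,    0.26,   -0.96, -157.17],
       [   0.  ,    0.  ,    0.  ,    1.  ]]), 'shot': 3}
clip []
clip_mid []
clip_tip_l []
clip_tip_r []
card_stand [(0.72, array([332.8, 105.8])), (0.38, array([260.3,  78.3]))]
card_edge []
garlic []
timer []
mug []
peeler []
```

View pics/scene0.png

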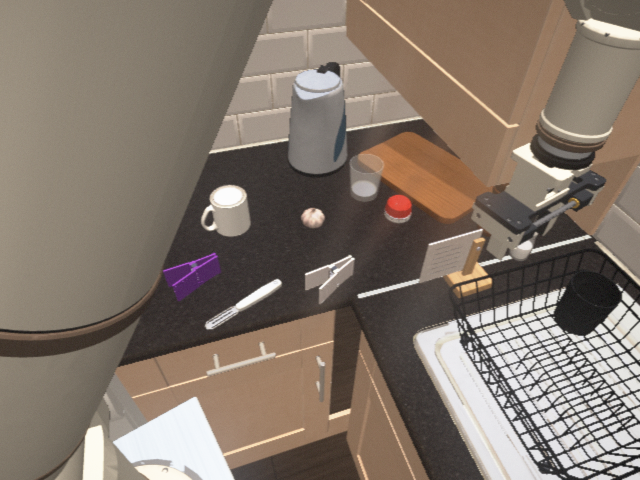

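View pics/side0.png

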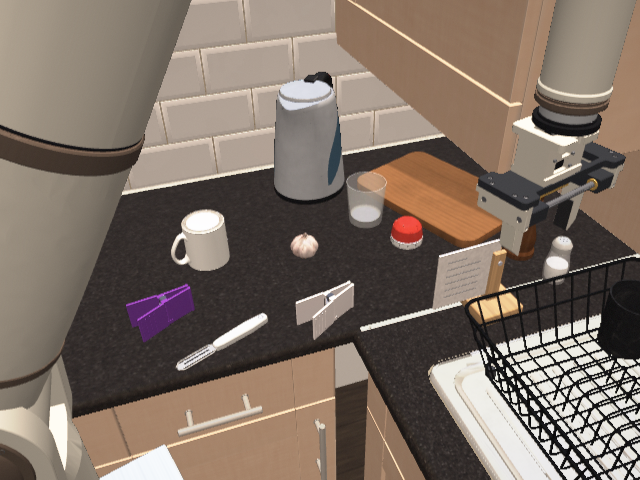

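View pics/wrist0.png

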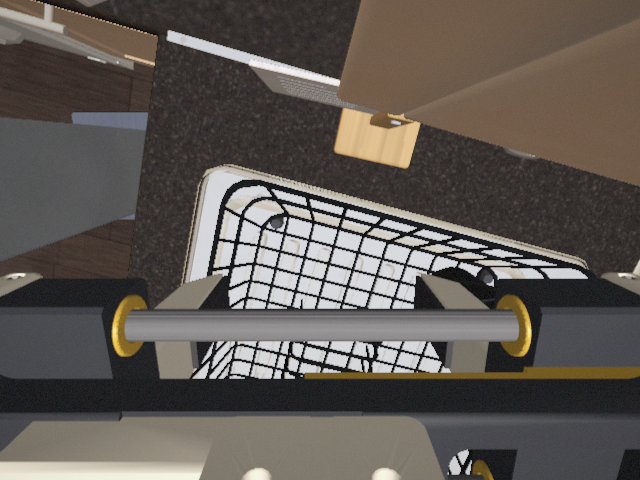

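The scene and side views show the white clip at scene (332,278), with the purple look-alike at (193,275). The garlic is at (313,217), the card's free edge at (425,261) and its post at (475,255). The dish rack is in front on the right, and a wall cupboard sits at the upper right. Next I'll triangulate.

```bash
cat >> h.py <<'E'
def tri(obs):
    A=np.zeros((3,3));b=np.zeros(3)
    for p,uv,s in obs:
        o,d=ray(p,uv,s);d=d/np.linalg.norm(d);M=np.eye(3)-np.outer(d,d);A+=M;b+=M@o
    X=np.linalg.solve(A,b);e=[np.linalg.norm(proj(p,X,s)-uv) for p,uv,s in obs];return X,e
E
python3 - <<'E'
from h import *
a=read_camera('scene');b=read_camera('side')
for t,i in [('clip',0),('clip_mid',25)]:
    pa=[d['position'] for d in tip_of(a,t) if d['position'][0]>300][0];pb=[d['position'] for d in tip_of(b,t) if d['position'][0]>300][0]
    print(t,pa,pb,tri([(a,pa,None),(b,pb,None)]),onz(a,pa,i),onz(b,pb,i))
for t,i in [('card_stand',0),('card_edge',85),('garlic',0),('mug',0),('timer',0),('peeler',0)]:
    pa=tip_of(a,t)[0]['position'];pb=tip_of(b,t)[0]['position']
    print(t,tri([(a,pa,None),(b,pb,None)]),onz(a,pa,i),onz(b,pb,i))
f=[]
for p,(x0,y0,x1,y1) in ((a,(270,230,400,330)),(b,(270,260,400,360))):
    c=cv2.cvtColor(p['frame'],cv2.COLOR_RGB2BGR)[y0:y1,x0:x1];f.append(cv2.resize(c,(780,None) if 0 else (640,int(640*(y1-y0)/(x1-x0))),interpolation=cv2.INTER_CUBIC))
cv2.imwrite('pics/za.png',f[0]);cv2.imwrite('pics/zb.png',f[1])
for p,(x0,y0,x1,y1),n in ((a,(400,210,510,310),'ca'),(b,(410,220,540,340),'cb')):
    c=cv2.cvtColor(p['frame'],cv2.COLOR_RGB2BGR)[y0:y1,x0:x1];cv2.imwrite('pics/'+n+'.png',cv2.resize(c,None,fx=5,fy=5,interpolation=cv2.INTER_CUBIC))
E
```

```text
clip [334.0, 281.8] [329.5, 318.5] (array([487.39, 251.4 , -28.06]), [np.float64(1.476552759817713), np.float64(1.791887463710811)]) [477.06 232.34   0.  ] [468.09 228.14   0.  ]
clip_mid [334.8, 275.4] [332.3, 306.7] (array([479.97, 235.65,  15.12]), [np.float64(0.28929764799826996), np.float64(0.348482603201628)]) [475.66 228.9   25.  ] [473.41 227.04  25.  ]
card_stand (array([624.58,  83.01,  51.31]), [np.float64(1.8990542928720908), np.float64(2.2630778654908563)]) [658.59 108.19   0.  ] [673.48 118.01   0.  ]
card_edge (array([578.69, 105.75, 114.21]), [np.float64(2.9287019321464394), np.float64(3.439359943915505)]) [606.52 121.1   85.  ] [598.15 129.9   85.  ]
garlic (array([570.68, 466.59, -67.72]), [np.float64(1.6009443262919931), np.float64(1.9427533475256995)]) [536.67 405.22   0.  ] [522.18 393.     0.  ]Traceback (most recent call last):
  File "<stdin>", line 7, in <module>
IndexError: list index out of range
```

```bash

python3 - <<'E'
from h import *
a=read_camera('scene');b=read_camera('side')
for t,i in [('clip',0),('clip_tip_l',25),('card_stand',0),('card_edge',85),('garlic',0),('mug',0),('timer',0),('peeler',0)]:
    for p in (a,b):
        print(t,[(round(d['conf'],2),np.round(d['position'],1),onz(p,d['position'],i)) for d in tip_of(p,t)[:3]])
for p,(x0,y0,x1,y1),n in ((a,(290,245,370,315),'za'),(b,(280,270,370,350),'zb'),(a,(400,210,510,310),'ca'),(b,(410,220,540,340),'cb')):
    c=cv2.cvtColor(p['frame'],cv2.COLOR_RGB2BGR)[y0:y1,x0:x1];cv2.imwrite('pics/'+n+'.png',cv2.resize(c,None,fx=5,fy=5,interpolation=cv2.INTER_CUBIC))
E
```

```text
clip [(0.74, array([331.7, 282.4]), array([472.19, 233.58,   0.  ])), (0.67, array([196.9, 280.6]), array([242.03, 385.57,   0.  ])), (0.49, array([440.9, 283.3]), array([660.64, 110.89,   0.  ]))]
clip [(0.64, array([169.1, 318.4]), array([245.39, 385.93,   0.  ]))]
clip_tip_l [(0.9, array([218.9, 263.2]), array([293.27, 383.02,  25.  ])), (0.74, array([351.4, 265.5]), array([519.18, 232.28,  25.  ])), (0.67, array([351.5, 265.9]), array([518.72, 231.29,  25.  ]))]
clip_tip_l [(0.84, array([188. , 298.4]), array([284.32, 386.32,  25.  ])), (0.76, array([348.8, 291.6]), array([518.14, 241.76,  25.  ])), (0.7, array([188.1, 295. ]), array([287.98, 394.37,  25.  ]))]
card_stand [(0.57, array([440.9, 285.4]), array([656.77, 106.89,  -0.  ])), (0.43, array([424.7, 259. ]), array([678.24, 178.83,   0.  ]))]
card_stand [(0.87, array([459.7, 308.4]), array([664.2 , 119.67,   0.  ]))]
card_edge []
card_edge [(0.74, array([435.8, 282.2]), array([603.31, 125.34,  85.  ]))]
garlic [(0.82, array([310.8, 222.5]), array([530.4 , 407.56,   0.  ]))]
garlic [(0.56, array([303.2, 255.1]), array([525.82, 401.58,   0.  ])), (0.24, array([330.1, 318.6]), array([468.79, 227.36,   0.  ]))]
mug [(0.74, array([225.4, 226.1]), array([357.33, 502.41,   0.  ]))]
mug []
timer [(0.98, array([398.8, 211.8]), array([729.67, 326.19,   0.  ])), (0.48, array([422.7, 263.6]), array([665.54, 171.28,   0.  ]))]
timer [(0.56, array([406.1, 243.4]), array([711.9 , 315.05,   0.  ])), (0.5, array([459.8, 308.7]), array([663.81, 119.03,   0.  ]))]
peeler [(0.57, array([243. , 304.3]), array([295.45, 281.56,   0.  ]))]
peeler [(0.6, array([222.1, 342.9]), array([294.24, 282.13,   0.  ]))]
```

View pics/za.png

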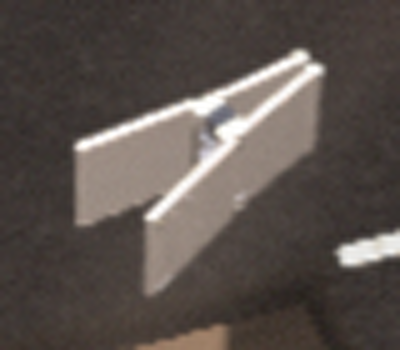

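View pics/zb.png

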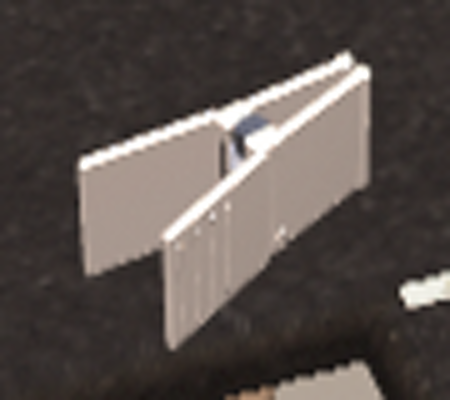

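View pics/ca.png

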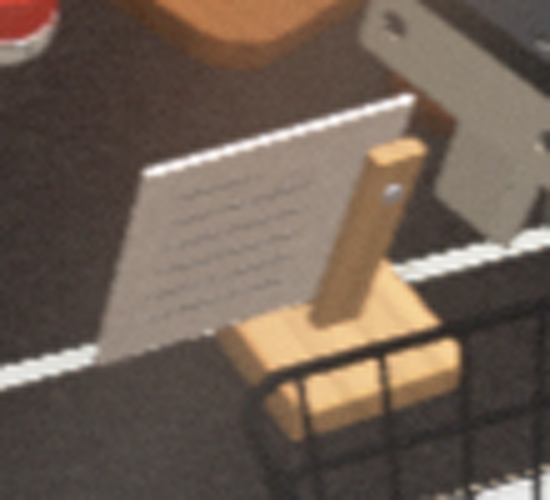

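View pics/cb.png

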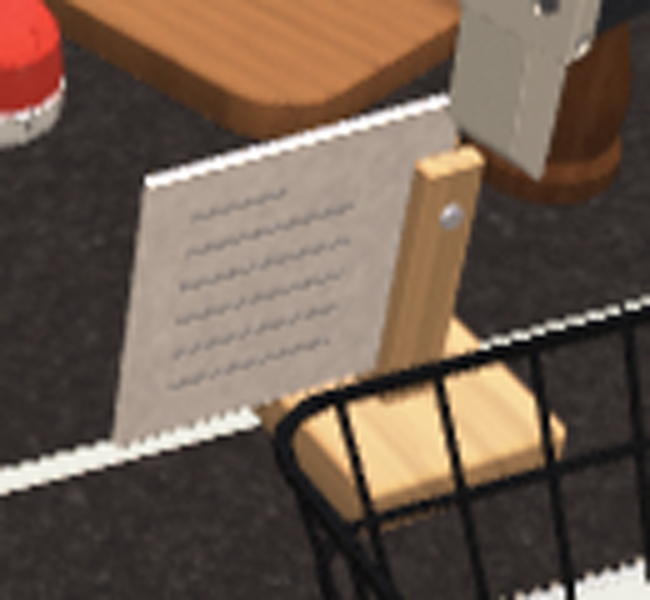

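```bash

python3 - <<'E'
from h import *
a=read_camera('scene');b=read_camera('side')
o=.4
P={'scene':(a,[(305.6,274.2),(319.6,288),(350.6,255.4),(353.8,258.6)]),'side':(b,[(296.4,302.6),(313.6,317.6),(349.6,281.6),(353.4,284.4)])}
for n,(p,l) in P.items():
    W=np.array([onz(p,np.array(u)-o,50)[:2] for u in l]);h=(W[0]+W[1])/2;t=(W[2]+W[3])/2;d=t-h;L=np.linalg.norm(d);print(n,W.tolist(),'len',L,'hw',np.linalg.norm(W[0]-W[1]),'tw',np.linalg.norm(W[2]-W[3]),'yaw',np.degrees(np.arctan2(d[1],d[0])),'pivot',h+d*58/106, t-d/L*48)
C={'scene':(a,[(429.2,244.8,140),(420,282.4,30),(482.4,229.4,140)]),'side':(b,[(439.4,256,140),(433.4,308,30),(410+455/5,220+99/5,140)])}
for n,(p,l) in C.items():
    W=np.array([onz(p,np.array(u[:2])-o,u[2])[:2] for u in l]);d=W[2]-W[0];print(n,W.tolist(),np.linalg.norm(d),np.degrees(np.arctan2(d[1],d[0])))
E
```

```text
scene [[417.1419944175566, 246.4060912272829], [421.8156389443027, 203.57276527278026], [519.582256927613, 239.58565906552792], [519.9610349407941, 229.09570579005225]] len 100.72783902339711 hw 43.087547684766804 tw 10.496789628497474 yaw 5.326829533779103 pivot [474.36 230.11] [471.98 229.88]
side [[416.33786142711926, 247.51250166299656], [420.03428644415317, 202.3377297513366], [517.4328565873527, 239.92483859193067], [518.3564904004377, 230.38537514465384]] len 100.23201856206406 hw 45.32574958207591 tw 9.584073365881785 yaw 5.857985731759965 pivot [472.74 230.52] [470.15 230.26]
scene [[601.645947256186, 121.39732235676342], [605.1163312194178, 121.81716604443955], [713.3114760018593, 97.5707981909195]] 114.17921686487581 -12.044805510631836
side [[601.5581796903557, 124.02270134847691], [604.1019274594346, 125.2119474942325], [709.0763519309805, 98.45841506061703]] 110.51556494617549 -13.37470529266697
```

```bash

python3 - <<'E'
from h import *
a=read_camera('scene');b=read_camera('side')
print(tri([(a,(518,128),None),(b,(515,105),None)]))
print(tri([(a,(348,41),None),(b,(336,4),None)]))
for p,(x0,y0,x1,y1),n in ((a,(330,0,640,240),'ka'),(b,(330,0,640,240),'kb')):
    c=cv2.cvtColor(p['frame'],cv2.COLOR_RGB2BGR)[y0:y1,x0:x1];cv2.imwrite('pics/'+n+'.png',cv2.resize(c,None,fx=2.5,fy=2.5,interpolation=cv2.INTER_CUBIC))
E
```

```text
(array([627.31,  54.78, 402.44]), [np.float64(2.375815060725592), np.float64(2.497735276760772)])
(array([415.52, 137.66, 531.14]), [np.float64(5.627959341343352), np.float64(5.707919433476521)])
```

View pics/ka.png

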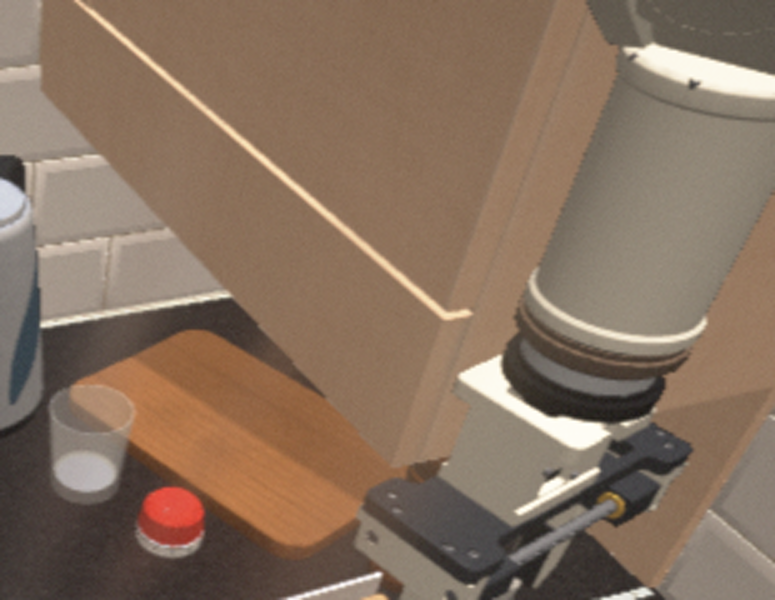

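View pics/kb.png

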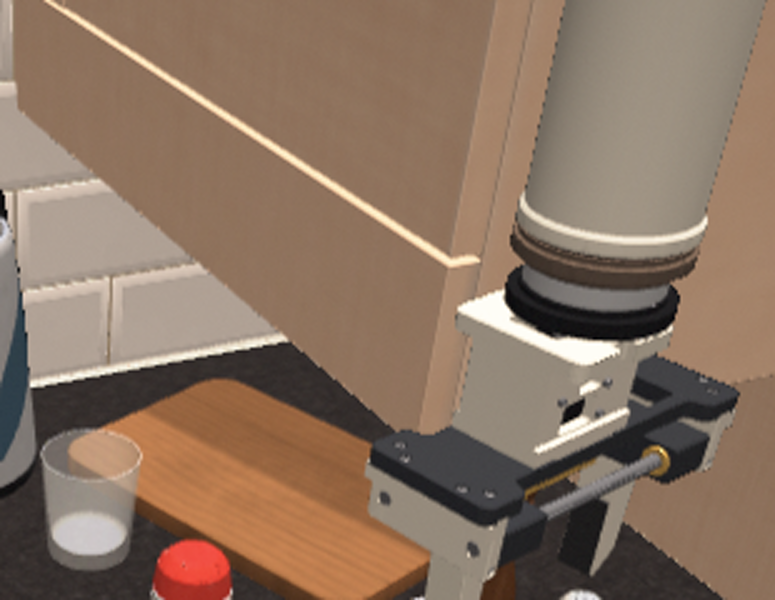

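```bash

python3 - <<'E'
from h import *
s=telemetry.sense()
a=read_camera('scene');b=read_camera('side');w=read_camera('wrist')
A=(a,(490,187),None);B=(b,(497,175),None)
print(tri([A,B]))
for uv in [(340,95),(405,118)]: print(uv,tri([A,B,(w,uv,s)]),tri([A,(w,uv,s)]))
c=cv2.cvtColor(w['frame'],cv2.COLOR_RGB2BGR)[0:200,220:480];cv2.imwrite('pics/kw.png',cv2.resize(c,None,fx=3,fy=3,interpolation=cv2.INTER_CUBIC))
# left bottom corner
print(tri([(a,(346,37),None),(b,(337,40),None)]))
print(s['t'])
E
```

```text
(array([621.59,  59.17, 305.  ]), [np.float64(0.8515097090072111), np.float64(0.9386104577313485)])
(340, 95) (array([655.27,  83.5 , 279.26]), [np.float64(3.533919877930889), np.float64(1.9853084381512585), np.float64(10.851828802270596)]) (array([656.44,  83.07, 276.44]), [np.float64(2.6443136880142424), np.float64(14.438327515166629)])
(405, 118) (array([669.15,  86.41, 271.42]), [np.float64(2.4036141177789903), np.float64(6.2690914484279485), np.float64(26.976883921279583)]) (array([674.47,  84.48, 264.59]), [np.float64(2.5758825787392245), np.float64(12.257790742209977)])
(array([735.76, 583.8 , 326.81]), [np.float64(0.27351454384972795), np.float64(0.30808712325748944)])
3.45
```

View pics/kw.png

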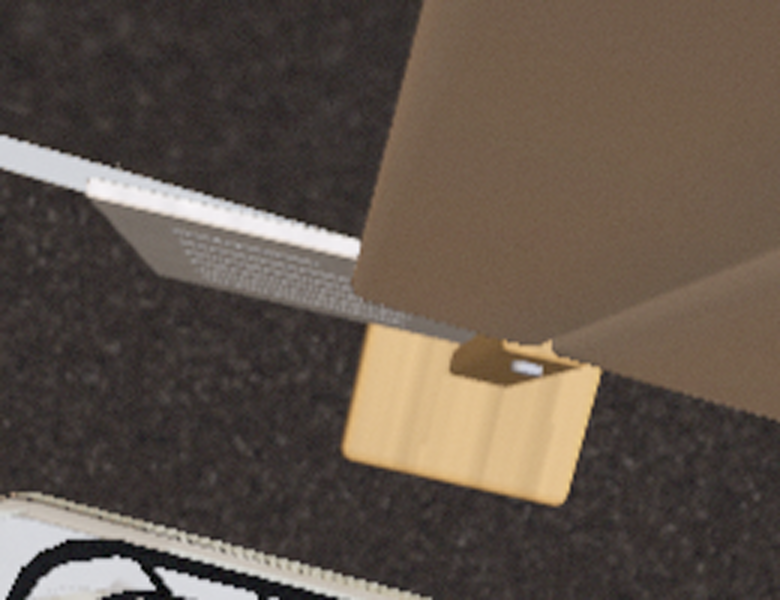

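```bash
python3 -m crank '70 0 -0.05 0 0 0 0; 70 0.02 -0.1 0 0 0 0.1; 70 0.06 -0.15 0 0 0 0.25; 70 0.1 -0.2 0 0 0 0.4; 70 0.14 -0.21 0 0 0 0.55' 30
```

```text
t: 4.1
tcp_pos: [449.4, 119.1, 226.7]
orientation: [2.735, 1.543, -0.002]
wrist_force: [1.7, 0.6, 0.8]
finger_gap: 0.703
```

```bash
python3 -m crank '70 0.03 -0.02 0 0 0 0.15; 70 0.05 -0.035 0 0 0 0.3; 70 0.07 -0.05 0 0 0 0.45; 70 0.07 -0.05 0 0 0 0.6; 70 0.07 -0.05 0 0 0 0.75' && python3 -m crank '70 0 0 0 0 0 0.15; 70 0 0 0 0 0 0.175'
python3 - <<'E'
from h import *
s=telemetry.sense();print(s['tcp_pos'],s['orientation'],s['q'],s['t']);w=read_camera('wrist');save(w,'w1.png')
for X in [(472,230,50),(472+48,230+4.6,50)]: print(proj(w,X,s))
E
```

```text
t: 4.6
tcp_pos: [444.6, 206.5, 226.9]
orientation: [-3.108, -0.454, -0.001]
wrist_force: [-0.1, 0.1, -0.7]
finger_gap: 0.698
t: 4.8
tcp_pos: [445.0, 205.4, 226.9]
orientation: [-3.136, -0.183, -0.001]
wrist_force: [-0.2, 0.3, -0.6]
finger_gap: 0.698
[444.99 205.38 226.91] [-3.14 -0.18 -0.  ] [-0.12  0.21 -0.41  1.94  0.1   1.01 -2.03] 4.8
[300.82 189.7 ]
[301.05 137.6 ]
```

View pics/w1.png

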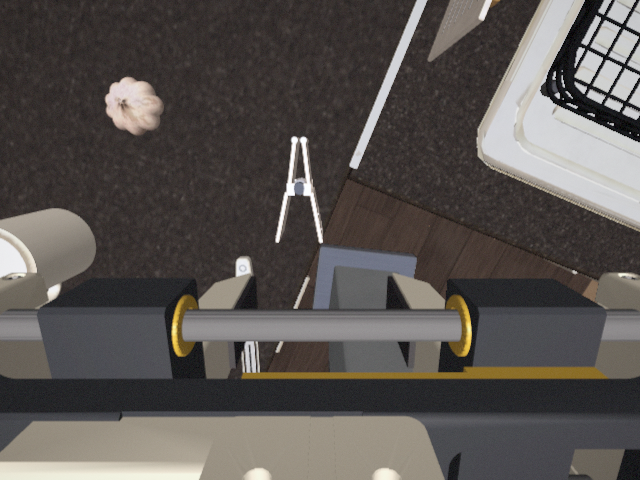

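```bash

python3 - <<'E'
import cv2
c=cv2.imread('pics/w1.png')
cv2.imwrite('pics/w1a.png',cv2.resize(c[125:255,260:340],None,fx=4.5,fy=4.5,interpolation=cv2.INTER_CUBIC))
cv2.imwrite('pics/w1b.png',cv2.resize(c[0:80,410:530],None,fx=6,fy=6,interpolation=cv2.INTER_CUBIC))
E
```

```text
(no output)
```

View pics/w1a.png

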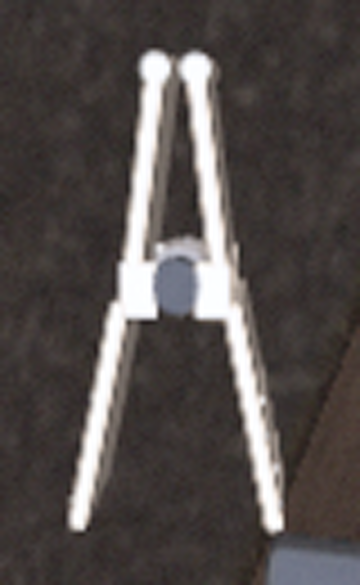

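View pics/w1b.png

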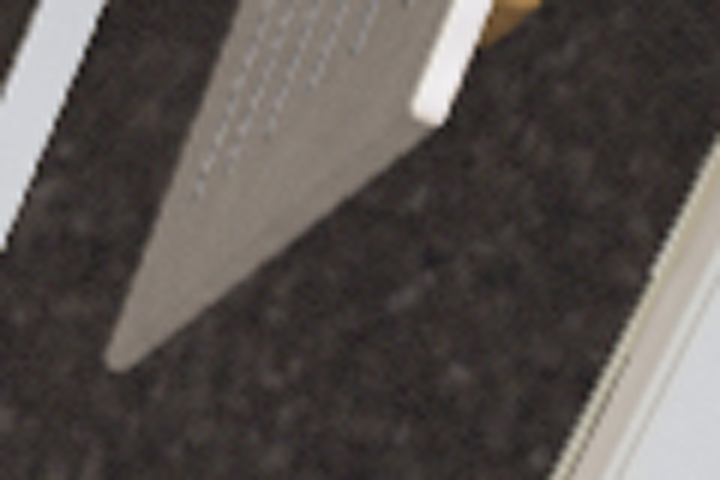

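```bash

python3 - <<'E'
from h import *
s=telemetry.sense();w=read_camera('wrist')
M=R.from_rotvec(s['orientation']).as_matrix();print(M)
f=lambda u,v:(260+u/4.5-.4,125+v/4.5-.4)
W=np.array([onz(w,f(*u),50,s)[:2] for u in [(156,68),(196,68),(177,285),(80,525),(272,525)]]);print(W)
t=(W[0]+W[1])/2;h=(W[3]+W[4])/2;d=t-h;L=np.linalg.norm(d);d/=L;print('L',L,'yaw',np.degrees(np.arctan2(d[1],d[0])),'piv',h+d*58,t-d*48,W[2])
g=lambda u,v:(410+u/6-.4,v/6-.4)
print('card',onz(w,g(120,368),30,s),onz(w,g(425,115),140,s))
p=read_camera('side');print('peeler', onz(w,(244,258),8,s))
E
```

```text
[[ 0.99  0.12  0.  ]
 [ 0.12 -0.99  0.  ]
 [ 0.   -0.   -1.  ]]
[[517.28 240.84]
 [518.25 232.64]
 [473.38 232.03]
 [417.81 248.14]
 [422.83 205.61]]
L 97.93820220768355 yaw 5.782109911085703 piv [478.03 232.72] [470.01 231.9 ] [473.38 232.03]
card [602.56 123.9   30.  ] [602.37 125.65 140.  ]
peeler [381.42 288.47   8.  ]
```

```bash
python3 -m crank '70 -0.008 -0.024 0.03 0 0 0.016; 70 -0.008 -0.024 0.08 0 0 0.016; 70 -0.008 -0.024 0.13 0 0 0.016; 70 -0.008 -0.024 0.155 0 0 0.016; 70 -0.008 -0.024 0.16 0 0 0.016'
python3 - <<'E'
from h import *
s=telemetry.sense();print(s['tcp_pos'],s['orientation']);w=read_camera('wrist');save(w,'w2.png')
E
```

```text
t: 5.45
tcp_pos: [431.6, 226.7, 63.7]
orientation: [3.135, 0.165, -0.01]
wrist_force: [-0.8, 1.1, 0.5]
finger_gap: 0.701
[431.64 226.75  63.67] [ 3.14  0.16 -0.01]
```

View pics/w2.png

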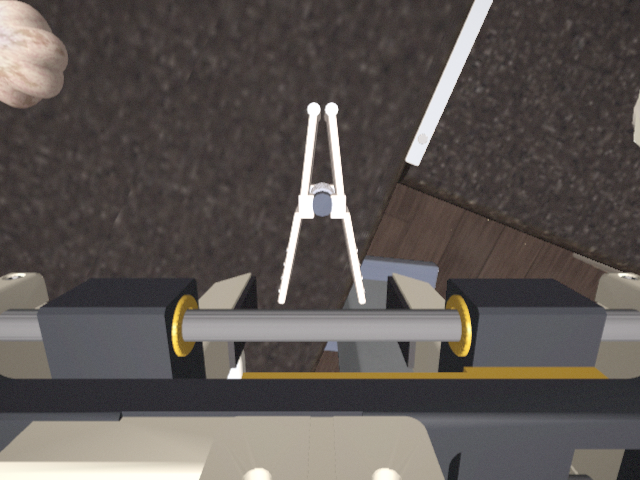

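```bash
python3 -m crank '70 0.0015 0 0.025 0 0 0; 70 0.0015 0 0.05 0 0 0; 70 0.0015 0 0.053 0 0 0; 70 0.0015 0 0.053 0 0 0'
python3 - <<'E'
from h import *
s=telemetry.sense();print(s['tcp_pos'],s['orientation']);w=read_camera('wrist');save(w,'w3.png')
E
```

```text
t: 5.9
tcp_pos: [436.4, 228.7, 14.8]
orientation: [-3.137, -0.162, -0.001]
wrist_force: [0.8, 0.1, 1.5]
finger_gap: 0.699
[436.38 228.67  14.82] [-3.14 -0.16 -0.  ]
```

View pics/w3.png

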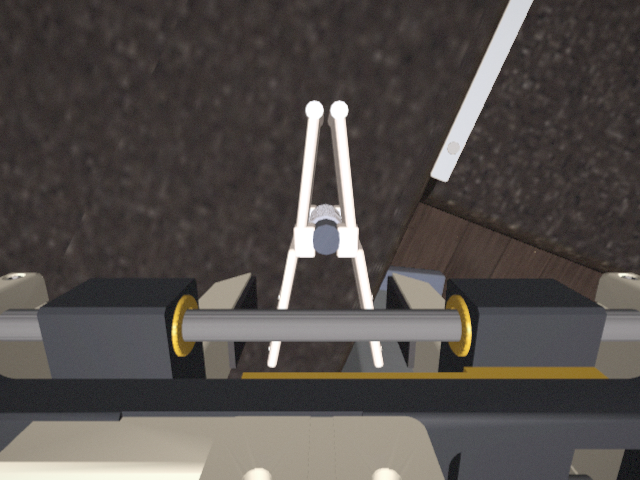

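```bash
python3 -m crank '70 -0.002 0 0.004 0 0 0; 30 -0.002 0 0.004 0 0 0; 20 -0.002 0 0.004 0 0 0; 20 -0.002 0 0.004 0 0 0; 20 -0.002 0 0.004 0 0 0' 30; python3 -m crank '15 0 0 0 0 0 0; 15 0 0 0 0 0 0; 15 0 0 0 0 0 0'
python3 - <<'E'
from h import *
s=telemetry.sense();print(s['tcp_pos'],s['orientation'],s['finger_gap']*92);w=read_camera('wrist');save(w,'w4.png')
E
```

```text
t: 6.45
tcp_pos: [433.8, 228.2, 10.2]
orientation: [-3.137, -0.161, -0.0]
wrist_force: [-2.5, -0.0, 4.7]
finger_gap: 0.401
t: 6.75
tcp_pos: [433.8, 228.0, 10.2]
orientation: [3.137, 0.161, 0.0]
wrist_force: [-2.2, -1.7, 7.0]
finger_gap: 0.267
[433.79 227.99  10.24] [3.14 0.16 0.  ] 24.534018765009286
```

View pics/w4.png

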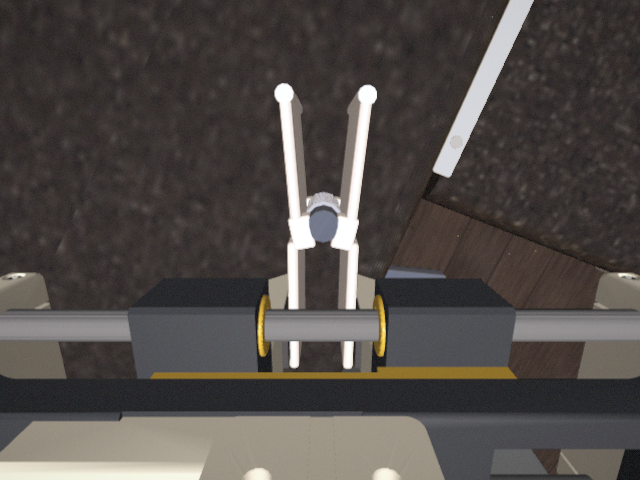

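```bash
python3 -m crank '15 0 0 -0.015 0 0 0; 15 0 0 -0.035 0 0 0; 15 0 0 -0.055 0 0 0; 15 0 0 -0.06 0 0 0; 15 0 0 -0.06 0 0 0'
python3 - <<'E'
from h import *
s=telemetry.sense();print(s['tcp_pos'],s['orientation'],s['finger_gap']*92,s['wrist_force']);
a=read_camera('scene');b=read_camera('side');save(a,'s5.png');save(b,'d5.png')
A=(a,(455,291),None);B=(b,(471,306),None)
print(tri([A,B]))
E
```

```text
t: 7.3
tcp_pos: [434.4, 228.2, 70.3]
orientation: [-3.137, -0.161, -0.003]
wrist_force: [-0.0, 0.1, -0.9]
finger_gap: 0.268
[434.4  228.22  70.26] [-3.14 -0.16 -0.  ] 24.654308609035393 [-0.03  0.07 -0.86]
(array([578.9 ,  29.72, 119.99]), [np.float64(0.8908548206205649), np.float64(1.0441250600217513)])
```

View pics/d5.png

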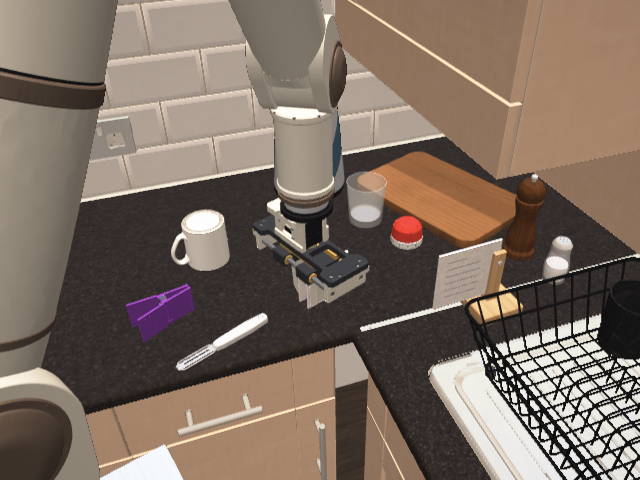

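View pics/s5.png

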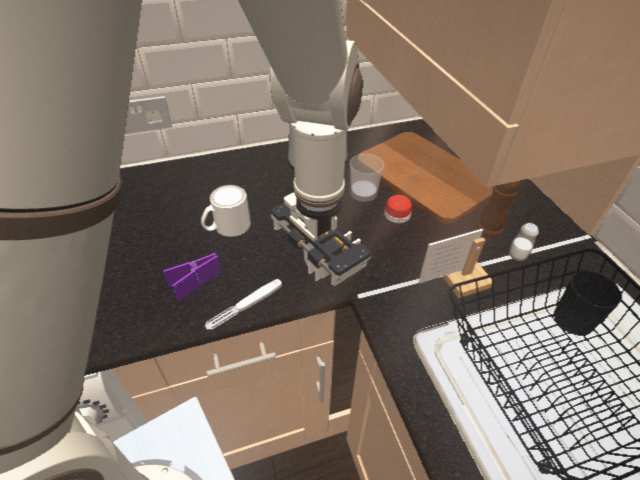

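```bash

python3 - <<'E'
from h import *
s=telemetry.sense();a=read_camera('scene');b=read_camera('side');w=read_camera('wrist');save(w,'w6.png')
s1=dict(tcp_pos=np.array([444.99,205.38,226.91]),orientation=np.array([-3.136,-.183,-.001]))
for z in (100,120,140): print(z,onz(w,(548,92),z,s1),onz(a,(455,291),z),onz(b,(471,306),z))
A=(a,(455,291),None);B=(b,(471,306),None);C=(w,(548,92),s1);print(tri([A,B,C]),tri([A,C]),tri([B,C]))
E
```

```text
100 [574.22  47.48 100.  ] [595.57  37.95 100.  ] [595.03  43.73 100.  ]
120 [569.99  59.32 120.  ] [580.51  29.35 120.  ] [577.18  29.91 120.  ]
140 [565.75  71.15 140.  ] [565.46  20.75 140.  ] [559.33  16.09 140.  ]
(array([585.07,  40.28, 103.29]), [np.float64(4.927813839972264), np.float64(3.7053685534504908), np.float64(22.14698853282495)]) (array([583.61,  40.45, 100.17]), [np.float64(6.281721922317909), np.float64(17.560730736002018)]) (array([581.75,  43.  , 102.83]), [np.float64(6.387285971358926), np.float64(15.282698507646877)])
```

View pics/w6.png

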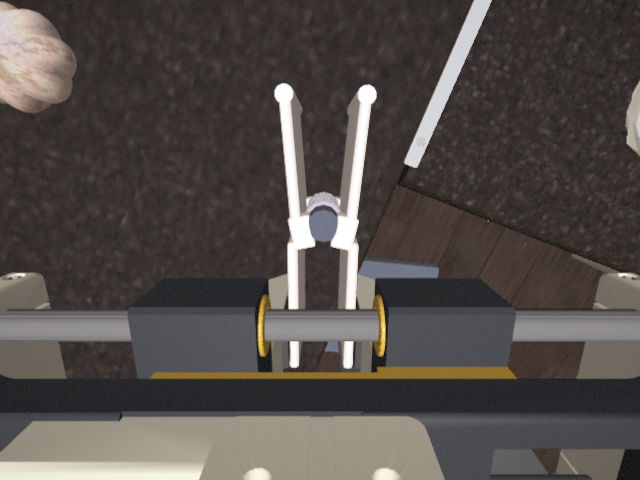

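```bash
python3 -m crank '15 0.01 0.017 0 0 0 0.08; 15 0.02 0.037 0 0 0 0.16; 15 0.03 0.057 0 0 0 0.24; 15 0.04 0.077 0 0 0 0.323; 15 0.047 0.084 0 0 0 0.323';python3 -m crank '15 0.001 0 0 0 0 0; 15 0.001 0 0 0 0 0'
python3 - <<'E'
from h import *
s=telemetry.sense();print(s['tcp_pos'],s['orientation'],s['finger_gap']*92,s['q'][6]);
w=read_camera('wrist');save(w,'w7.png');a=read_camera('scene');save(a,'s7.png')
E
```

```text
t: 8.05
tcp_pos: [490.8, 145.0, 69.6]
orientation: [3.119, -0.359, 0.001]
wrist_force: [0.7, 0.7, -0.2]
finger_gap: 0.271
t: 8.25
tcp_pos: [490.1, 149.5, 69.7]
orientation: [-3.122, 0.345, 0.0]
wrist_force: [0.1, 0.3, -1.2]
finger_gap: 0.267
[490.1  149.49  69.74] [-3.12  0.34  0.  ] 24.55532469530385 -2.306940825332422
```

View pics/w7.png

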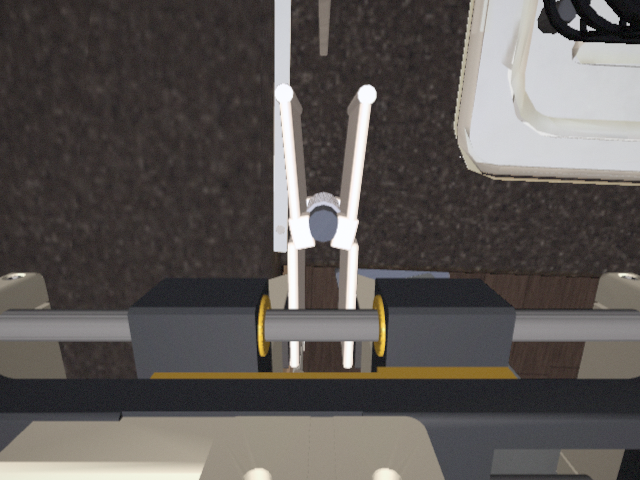

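View pics/s7.png

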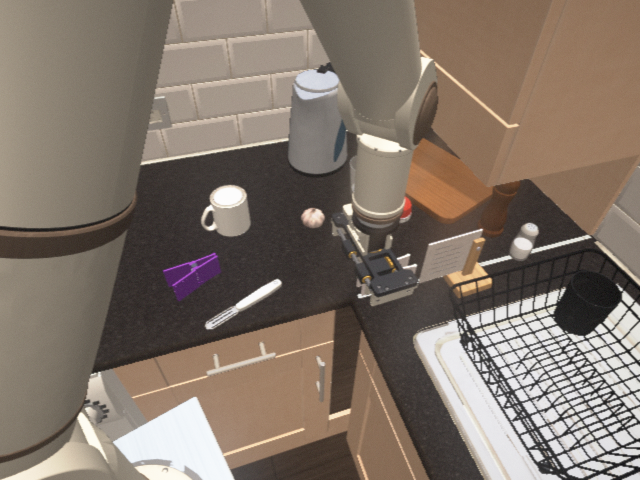

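```bash

python3 - <<'E'
from h import *
c=cv2.imread('pics/w7.png');cv2.imwrite('pics/w7a.png',cv2.resize(c[0:110,260:390],None,fx=6,fy=5.4,interpolation=cv2.INTER_CUBIC)[:600])
s=telemetry.sense();w=read_camera('wrist')
M=R.from_rotvec(s['orientation']).as_matrix()
def tool(X): return M.T@(np.array(X)-s['tcp_pos'])
ztop=s['tcp_pos'][2]-10.2+50
for uv in [(323,222),(284,93),(367,93),(294,365),(348,365)]: print(uv,tool(onz(w,uv,ztop,s)))
for uv in [(323.5,53)]: print(uv,tool(onz(w,uv,30,s)),onz(w,uv,30,s))
print(np.degrees(np.arctan2(M[1,0],M[0,0])),M[:,2])
E
```

```text
(323, 222) [ 43.98  -1.08 -39.83]
(284, 93) [ 85.61 -13.41 -39.86]
(367, 93) [ 85.59  12.8  -39.87]
(294, 365) [-13.09 -12.39 -39.78]
(348, 365) [-13.12   8.71 -39.8 ]
(323.5, 53) [115.81  -0.34  39.61] [602.47 125.53  30.  ]
-12.512502214737664 [-0.  0. -1.]
```

View pics/w7a.png

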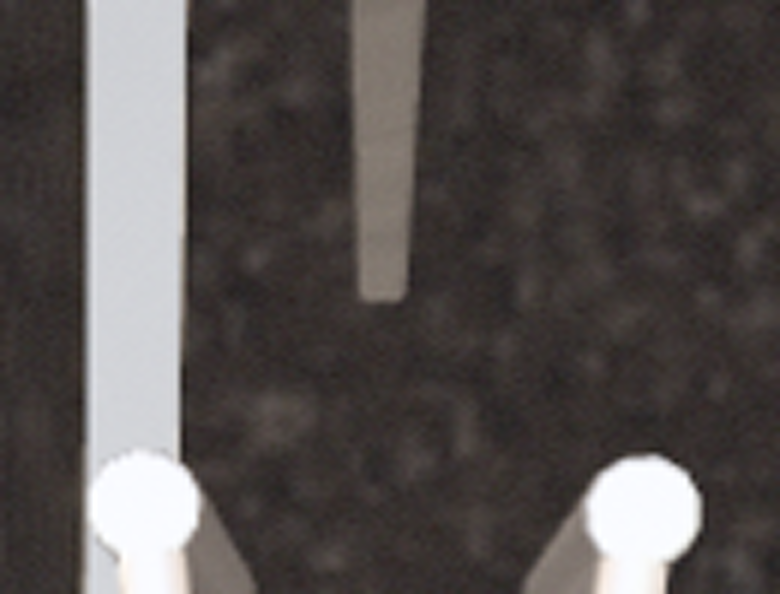

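```bash
python3 -m crank '15 0.008 0 0 0 0 0; 15 0.016 0 0 0 0 0; 15 0.022 0 0 0 0 0; 15 0.022 0 0 0 0 0'
python3 - <<'E'
from h import *
s=telemetry.sense();print(s['tcp_pos'],s['orientation'],s['finger_gap']*92,s['q'][6]);
w=read_camera('wrist');save(w,'w8.png')
E
```

```text
t: 8.8
tcp_pos: [513.0, 143.9, 69.9]
orientation: [-3.122, 0.347, -0.002]
wrist_force: [0.1, 0.2, -0.9]
finger_gap: 0.269
[512.98 143.92  69.87] [-3.12  0.35 -0.  ] 24.749698095930842 -2.2834364512470566
```

View pics/w8.png

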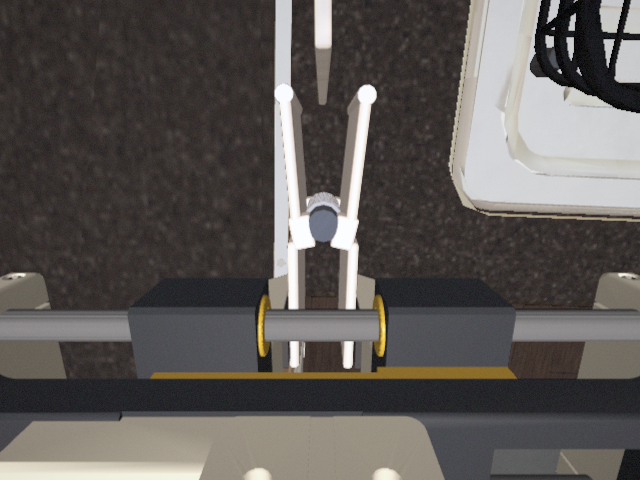

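```bash
python3 -m crank '15 0.008 -0.0003 0 0 0 0; 15 0.016 -0.0005 0 0 0 0; 15 0.024 -0.0005 0 0 0 0; 15 0.032 -0.0005 0 0 0 0; 15 0.032 -0.0005 0 0 0 0'; python3 -m crank '15 0 0 0 0 0 0; 15 0 0 0 0 0 0'
python3 - <<'E'
from h import *
s=telemetry.sense();print(s['tcp_pos'],s['orientation'],s['finger_gap']*92,s['q'][6]);
w=read_camera('wrist');save(w,'w9.png');a=read_camera('scene');b=read_camera('side');save(a,'s9.png');save(b,'d9.png')
c=cv2.imread('pics/d9.png');cv2.imwrite('pics/d9a.png',cv2.resize(c[200:340,360:540],None,fx=4,fy=4,interpolation=cv2.INTER_CUBIC))
c=cv2.imread('pics/w9.png');cv2.imwrite('pics/w9a.png',cv2.resize(c[0:260,240:400],None,fx=2.3,fy=2.3,interpolation=cv2.INTER_CUBIC))
E
```

```text
t: 9.35
tcp_pos: [544.5, 137.2, 69.9]
orientation: [-3.122, 0.348, -0.002]
wrist_force: [-0.0, 0.6, -0.2]
finger_gap: 0.268
t: 9.55
tcp_pos: [542.3, 137.9, 69.6]
orientation: [3.123, -0.345, -0.001]
wrist_force: [-0.5, 0.0, -0.2]
finger_gap: 0.27
[542.34 137.87  69.63] [ 3.12 -0.35 -0.  ] 24.843145618002954 -2.252620987691756
```

View pics/w9a.png

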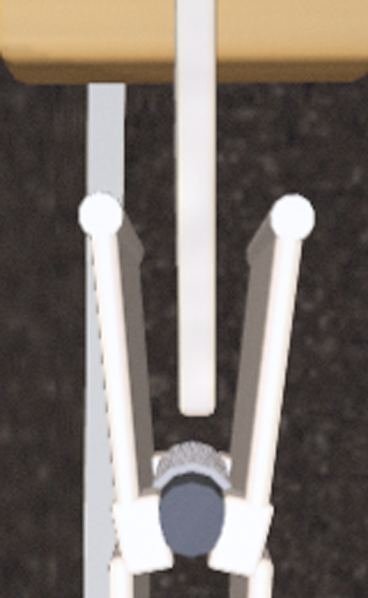

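View pics/d9a.png

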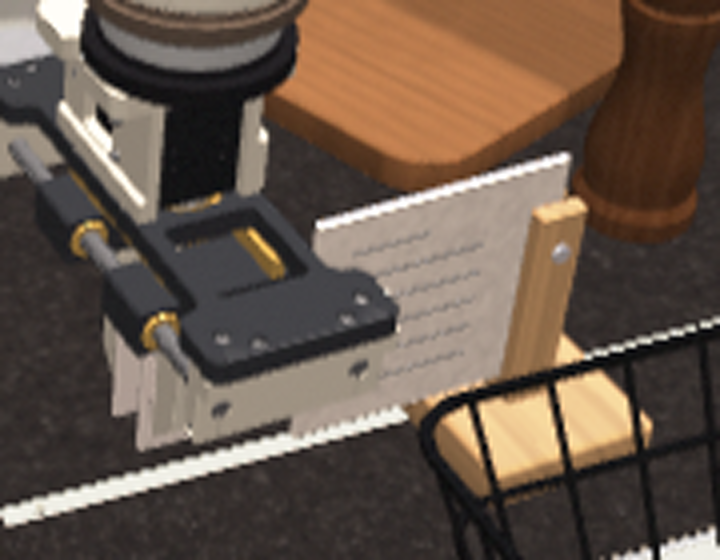

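View pics/s9.png

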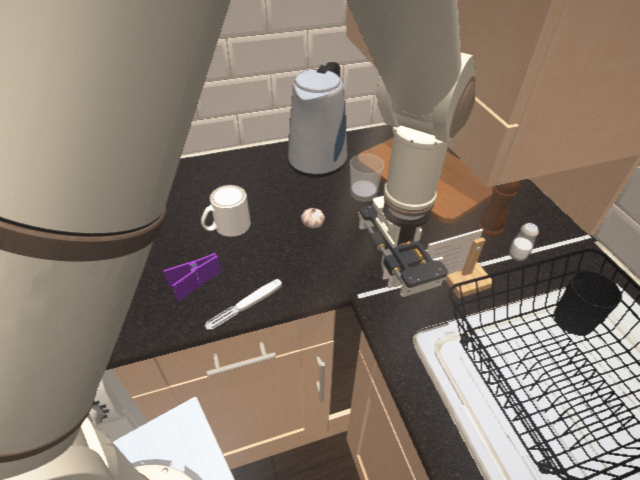

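```bash

python3 - <<'E'
from h import *
s=telemetry.sense();w=read_camera('wrist')
M=R.from_rotvec(s['orientation']).as_matrix()
def tool(X): return M.T@(np.array(X)-s['tcp_pos'])
print(s['tcp_pos'],s['finger_gap'],s['wrist_force'],s['dq'])
z=lambda u,v:(240+u/2.3-.3,v/2.3-.3)
print('card',tool(onz(w,z(196,412),140,s)),tool(onz(w,z(196,100),140,s)))
for u in [(100,215),(293,217),(190,510)]: print(tool(onz(w,z(*u),s['tcp_pos'][2]+39.8,s)))
s=telemetry.sense();print(s['tcp_pos'],s['t'],M[:,2])
E
```

```text
[542.49 137.92  69.75] 0.2679273477526939 [-0.11 -0.29 -0.42] [-0.  0.  0. -0. -0.  0.  0.]
card [ 61.51  -0.8  -70.26] [ 91.82  -0.85 -70.27]
[ 85.56 -13.67 -39.82]
[ 85.28  12.85 -39.82]
[ 44.17  -1.32 -39.81]
[542.55 137.9   69.77] 9.75 [-0.  0. -1.]
```

```bash
python3 -c "
from rig import arm,telemetry
print(arm.close_job());s=telemetry.sense();print(s['t'],s['tcp_pos'],s['finger_gap'])"
```

```text
the job is handed in; nothing more can be done
None
the job is handed in; nothing more can be done
```

The white clip is squeezed fully open and held level in the air, with its jaws either side of the card's free edge. I handed the job in at about 9.8 s, still gripping it.

I picked the clip up by its handles at 30 N, lifted it 60 mm and turned it in line with the card. I then brought it in along the card from the free side.

Last checks, just before handing in:
- **Reach:** the jaw tips are about 27 mm past the card's edge, and the edge is about 18–20 mm ahead of the pivot.
- **Centring:** the card sits within about 0.5 mm of the middle of the gape, with roughly 8 mm free on each side at the tips.
- **Height:** the middle of the clip is at about 84.5 mm, against 85 mm for the card's mid height, and the tool is vertical.
- **Contact:** the wrist force was under 1 N and the arm was still. The card and the other things looked unmoved in the last pictures.

**Disagreements:**
- The finger opening reads 24.7 mm where the squeezed handles should be 26 mm. The pictures show the jaws fully open, so I put this down to the pads or the gauge.
- The wrist camera puts the pivot 42–44 mm ahead of the grasp point, against the 39 mm I aimed for. The tip and edge figures come from the same picture, so they do not depend on this.
- I could not read the state after handing in, so the final second is not checked.

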